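# Load a plywood pattern under the spring clip of a marking jig

## Task

Load the small plywood pattern in the marking jig: hold the jig's spring clip open by pressing its long tail plate down with one fingertip, and with the other fingertip push the pattern by its batten along the channel, beneath the raised jaw, until its nose is fully home against the end stop, with the clip still held open. Then let go and move clear, so that the clip springs down onto the pattern and holds it. Only press and push, never lift or tip the pattern, and leave the can, the tape roll and the mallet alone.

Things in the scene. Friction and masses are not known exactly. Their poses are not given: they have to be found in the camera images.
- jig: fixed wooden board, 240 x 160 x 12 mm; origin: centre of its underside, on the bench; x runs along the channel from its open end to the end stop (push direction), z up. Channel: centre line at y = -30 mm, floor at z = 12 mm, between two fences 63 mm apart, up to z = 21 mm. Clip shaft along x at y = 15, z = 30 mm, in three hinge blocks up to z = 36 mm at x = -112, 50, 98 mm
- end_stop (a point): middle of the end stop's face at the far end of the channel, jig (105, -30, 19) mm; the stop stands to z = 26 mm
- clip (a joint): angle of the steel spring clip, a rocker on the jig's shaft: 0 = jaw down, too low for the pattern to enter; about 0.1 = jaw resting on the pattern; above 0.16 it clears the pattern; 0.40 = tail at its lower stop, jaw fully raised. Pressing the tail down opens it (about 4 N at its middle to start, 12 N at the stop); it springs back when let go
- clip_jaw (a point): middle of the underside of the jaw's lip, jig (74, -29, 13.5) mm with the clip closed, 1.5 mm over the channel floor; the lip is 36 mm long along jig x (56 to 92 mm), 6 mm wide. Jaw and its arm reach over the channel from the shaft; top at z = 35 mm closed, 53 mm raised
- clip_tail (a point): middle of the top of the clip's tail, jig (-35, 50, 40) mm when closed, about 14 mm lower at the stop. The tail is a plain steel plate at the side of the channel, 160 mm along jig x (-115 to 45 mm), 46 mm wide (jig y = 18 to 63 mm), outer edge 7 mm higher at rest, 11 mm lower than the inner edge at the stop; a fingertip can slide along it while pressing
- pattern: loose plywood plate, 80 (x) x 60 (y) x 6 mm, about 120 g, in the channel, x along the jig's x; origin: centre of its underside. At its back end (x = -40 to -26 mm) stands a wooden batten, 52 mm wide, up to 34 mm above the underside, its back face flush with the plate's back edge: push there. Home, the origin is at jig x = 65 mm
- pattern_nose (a point): middle of the pattern's front edge, 40 mm ahead of its origin, 3 mm above its underside; home at jig x = 105 mm
- spray_can: bystander: upright can, 54 mm diameter, 150 mm tall; origin at the centre of its underside
- tape_roll: bystander: paper tape roll lying flat, 90 mm outside diameter, 25 mm high; origin at the centre of its underside
- mallet: bystander: wooden mallet lying on the bench to the right of the jig, along its own x; origin on the bench
Not all that is in view belongs to the job. What is shaped like the pattern but black is not meant.

How it is judged:
On the way, in this order (a step that is already met when the one before it is completed fails the run):
1. the tail is pressed by the fingers and the clip is open wide, the pattern still outside the jaw (value of joint clip above 0.18 rad and contact force between the fingers and clip above 1 N and x of pattern_nose in the frame of jig below 0.056 m), for 0.1 s.
2. the pattern is home against the end stop while the fingers still hold the clip open (value of joint clip above 0.15 rad and contact force between the fingers and clip above 1 N and x of pattern_nose in the frame of jig above 0.101 m), for 0.1 s.
At the end, for the whole second after the job is handed in: the pattern lies flat in the channel at rest, its nose within 4 mm of the end stop, and the released clip's jaw rests on it (clip angle 0.07 to 0.14, pressing with more than 1 N) (x of pattern_nose in the frame of jig above 0.101 m and value of joint clip between 0.07 and 0.14 rad and contact force between clip and pattern above 1 N and angle between pattern's own z axis and vertical below 0.05 rad and linear speed of pattern below 0.01 m/s); the robot touches nothing.
It fails at once if the pattern is lifted more than 6 mm off the channel floor (z of pattern in the frame of jig above 0.018 m).
It fails at once if the pattern is tipped more than 0.15 rad (angle between pattern's own z axis and vertical above 0.15 rad).
It fails at once if a bystander is moved more than 20 mm or tipped (distance of any of spray_can, tape_roll, mallet from where it was at the start of the episode above 0.02 m or angle between spray_can's own z axis and vertical above 0.3 rad).
It also fails if it takes over 45 s, if anything falls off the work surface, if the arm or the gripper's body presses on something with over 40 N, if the wrist force passes 120 N, or if a joint passes its speed limit or range.

## Robot

A 6-joint arm with a two-finger parallel gripper is mounted at the origin on the work surface. World frame = base frame: x ahead of the robot, y to its left, z up, the work surface at z = 0. Lengths are in m, angles in rad, forces in N, time in s.
With the tool pointing down it reaches from about 0.4 to 0.825 m from the base axis. Payload 7 kg.
Tool frame: the origin (TCP) lies on the front face of the gripper's body, between the roots of the fingers; the fingertips stand 73 mm ahead of it and the grasp point (between the pads) lies 54 mm ahead of it; z points along the fingers, y is the line along which they close (so a half turn about z gives the same grasp; the last joint's range is limited). The gripper opens to 85 mm and grips with 20 to 120 N. Pads are 22 mm wide; open, the fingers measure 114 mm over their backs; the gripper's body (76 mm by 85 mm) begins 54 mm behind the grasp point. The pads swing forward as they close: fully open they stand 13 mm farther back than shut.
Start: joints at [-0.991, 0.359, 0.012, 0, -1.224, -0.288], TCP at [0.194, -0.646, 0.304] pointing down, gripper open.
Joint ranges: [-3.07, 3.07], [-1.43, 2.12], [-1.02, 1.25], [-3.03, 1.67], [-3.05, -0], [-3.03, 3.03]. Speed limits (rad/s): [2.39, 2.39, 3.01, 3.14, 3.14, 3.14].

## Interface

Orientations are given as a rotation vector (axis times angle).
In Python, from plant import arm, viewer gives the robot as it stands.
- The arm moves only by the tool carry_out, never from a script. Its argument "motion" is a list that holds one entry, the list of rows, each a list of 6 numbers: the shift along the world's x, y, z in mm, then the turn, a rotation vector about the world's x, y, z in rad. In form: [[[dx, dy, dz, rx, ry, rz], ...]]. A call has 1 to 12 rows; each row is the pose to reach, as a shift and turn from the pose commanded when the call began; what a row does not reach only later rows make up. A row lasts 1/12 s, in which the tool goes at most 41.7 mm and 7.16 degrees, less where a joint would pass 70% of its speed; a pose out of reach is approached as far as the arm can. A call with a gripper value outside its range is refused whole. "fingers" is the opening, from -1 (shut) to 1 (fully open), so that 0 is half open, set as the call begins (left out, the last holds). The fingers move at their own pace and stop on an object; "force" is the grip in N (left out, the last holds). Time passes only in rows, so rows that repeat a pose let the fingers close. It gives the time, the measured TCP pose, the force, the opening and the grip force at its end, in the units of the state.
- arm.observe(): the state, without advancing time (a new reading comes with each control period).
- viewer.get_image(name): name is "scene" or "top" or "wrist"; returns (picture, depth): 420x560x3 uint8, red, green, blue; 420x560 float32, m along the optical axis (not along the pixel's ray), 0 where there is no reading.
- viewer.camera_info(name): a dict with "mtx" (3x3 intrinsics, pixels), "dist" ([k1, k2, p1, p2, k3] as OpenCV has them; the pictures are not rectified), "world_from_camera" (4x4, takes a point from camera to world coordinates). Camera axes: x right, y down, z forward; pixel columns grow to the right and rows downward; lengths in m; the calibration is good to about 2 mm. A picture is of the moment at which its call begins: read the wrist's pose just before it. camera_info takes no time and is no camera call; for the wrist camera it gives the pose at the moment of the call.
- arm.close_job(): hands the job in; it is judged then, once.
The state is a dict: "t": time; "joint_pos": joint angles; "qd": joint speeds; "joint_torque": joint torques, N m; "eef_pos": TCP position; "tool_rot": TCP orientation; "ft_force": force on the tool from outside, world axes, zero at the start; "ft_torque": the same for the moment, N m; "finger_gap": opening from 0.0 (shut) to 1.0 (fully open); "grasp_force": force on a finger pad.
Only numpy, scipy, OpenCV 4.12 (cv2) and the standard library are available. Lean on these libraries where they do the work, as an engineer would, in place of code of your own. Each camera call takes 0.05 s, during which the arm holds its last target. There are 200 camera calls.

## Working session

There is one attempt and no reset: what is moved stays moved. The work goes in short steps, Python scripts to look and compute and a tool call to move; the robot and the scene stay as the last step left them, time stands still between calls to the robot, and variables do not carry over. Pictures are saved under pics/ and viewed, at most 10 in all, crops included, and the job is handed in when it is done.

Besides the shell and the picture viewer there is one more tool, called after "Emit:" as name([rows], argument=value, ...), one row to a line, values as JSON. carry_out: Moves the arm, as the interface text tells. Its arguments: {"type":"object","properties":{"motion":{"type":"array"},"fingers":{"type":"number"},"force":{"type":"number"}},"required":["motion"]}

```bash
mkdir -p pics; ls
python3 - <<'E'
from plant import arm, viewer
import cv2, numpy as np
s=arm.observe(); print({k:np.round(v,3).tolist() if not isinstance(v,float) else v for k,v in s.items()})
for n in("top","scene"):
    p,d=viewer.get_image(n); i=viewer.camera_info(n)
    cv2.imwrite(f"pics/{n}0.png",p[...,::-1]); np.savez(f"{n}0.npz",p=p,d=d,**{k:np.array(v) for k,v in i.items()})
    print(n,np.round(i["mtx"],1).tolist(),i["dist"],np.round(i["world_from_camera"],3).tolist())
E
```

```text
pics
{'t': 0.0, 'joint_pos': [-0.991, 0.359, 0.011, -0.0, -1.224, -0.288], 'qd': [0.0, 0.002, 0.0, 0.0, 0.001, 0.001], 'joint_torque': [-0.002, -58.332, 29.341, 6.936, -0.006, -0.0], 'eef_pos': [0.194, -0.646, 0.303], 'tool_rot': [0.457, -3.108, -0.003], 'ft_force': [-0.171, 0.729, 0.236], 'ft_torque': [0.04, 0.001, -0.009], 'grasp_force': 0.0, 'finger_gap': 1.0019641507199402}
top [[510.3, 0.0, 279.3], [0.0, 510.3, 208.0], [0.0, 0.0, 1.0]] [-0.04672604  0.          0.          0.          0.        ] [[-0.029, -0.998, 0.064, 0.471], [-1.0, 0.029, 0.005, -0.065], [-0.006, -0.064, -0.998, 1.379], [0.0, 0.0, 0.0, 1.0]]
scene [[406.9, 0.0, 273.6], [0.0, 406.9, 204.3], [0.0, 0.0, 1.0]] [0.03075192 0.         0.         0.         0.        ] [[0.782, 0.42, -0.46, 0.984], [0.623, -0.542, 0.564, -0.514], [-0.012, -0.728, -0.685, 0.648], [0.0, 0.0, 0.0, 1.0]]
```

View pics/top0.png

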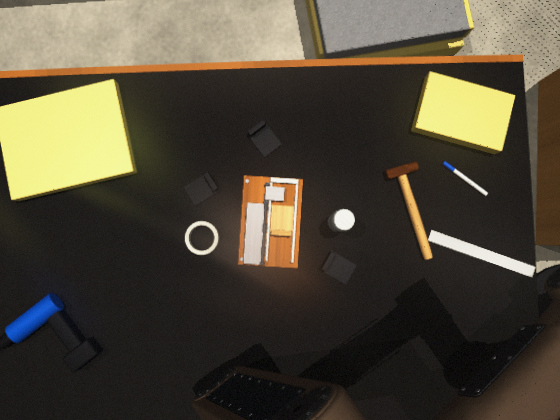

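View pics/scene0.png

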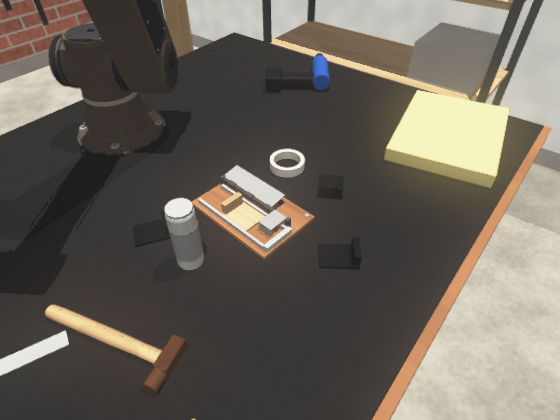

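The top view shows the jig at about (270,222), with the push direction up. The pale tail is on the left (254,233), the jaw is at (275,193), and the can is at (343,220). Pattern-shaped candidates are the yellow plywood plate in the channel at (282,220) and black ones at (264,138), (200,188) and (338,266). The yellow one fits, since it lies in the channel and isn't black. I'll confirm it in a crop and measure the jig.

```bash
cat > h.py <<'E'
import numpy as np, cv2
def ray(info,uv,z):
    K,D,T=(np.array(info[k]) for k in("mtx","dist","world_from_camera"))
    n=cv2.undistortPoints(np.float64(uv).reshape(-1,1,2),K,D).reshape(-1,2)
    d=np.c_[n,np.ones(len(n))]@T[:3,:3].T
    return T[:3,3]+d*((z-T[2,3])/d[:,2])[:,None]
E
python3 - <<'E'
import numpy as np,cv2
from h import ray
f=np.load("top0.npz"); p=f["p"]; 
x0,y0,x1,y1=225,160,365,285
c=p[y0:y1,x0:x1]
cv2.imwrite("pics/crop0.png",cv2.resize(c[...,::-1],None,fx=4.7,fy=4.7,interpolation=cv2.INTER_CUBIC))
roi=np.zeros(p.shape[:2],np.uint8); roi[170:275,232:310]=1
m=((p.max(2)>75)&(roi>0)).astype(np.uint8)
cs=max(cv2.findContours(m,0,2)[0],key=cv2.contourArea)
r=cv2.minAreaRect(cs); b=cv2.boxPoints(r); print(r); 
w=ray(f,b,0.012); print(np.round(w,4)); print("centre",w.mean(0), [np.linalg.norm(w[i]-w[i-1]) for i in range(4)])
hsv=cv2.cvtColor(p,cv2.COLOR_RGB2HSV)
for q in [(282,210),(282,225),(283,236),(260,260),(254,233),(270,181),(294,220),(275,193)]: print(q,hsv[q[1],q[0]],f["d"][q[1],q[0]])
E
```

```text
((265.89788818359375, 225.0369873046875), (68.14598083496094, 98.21121978759766), 3.2704880237579346)
[[ 0.3913  0.08    0.012 ]
 [ 0.6539  0.0589  0.012 ]
 [ 0.6379 -0.1242  0.012 ]
 [ 0.3759 -0.101   0.012 ]]
centre [ 0.51477047 -0.0215634   0.012     ] [np.float64(0.18168665926080263), np.float64(0.26346777681339645), np.float64(0.18379447027176693), np.float64(0.263032445394437)]
(282, 210) [ 21 118 245] 1.3561223
(282, 225) [ 20 124 244] 1.3569622
(283, 236) [ 12 155 105] 1.3635461
(260, 260) [ 13  30 196] 1.3393561
(254, 233) [ 14  25 223] 1.3403846
(270, 181) [ 15  63 157] 1.3571944
(294, 220) [ 26   8 244] 1.3565862
(275, 193) [ 15  13 232] 1.3469642
```

View pics/crop0.png

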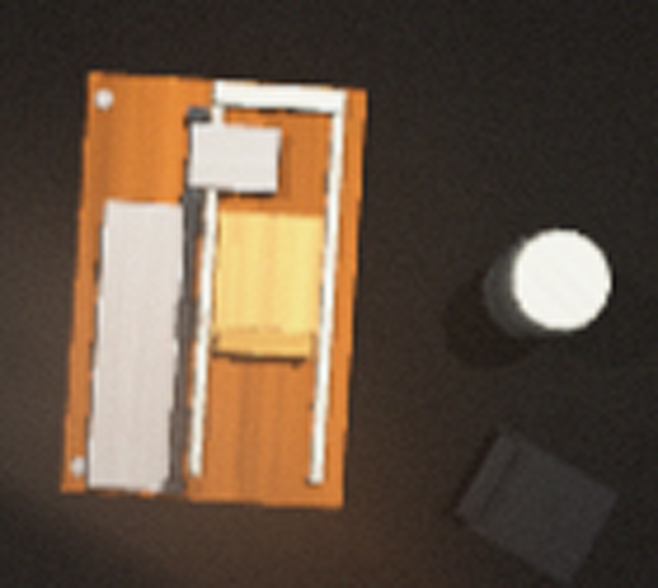

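The crop confirms the yellow plate with its batten, back edge at crop (262,355), lies in the channel just short of the jaw. The jig corners are at crop (90,72), (366,90), (342,507) and (63,492). I'll use a saturation mask for the board and work out the poses.

```bash
cat >> h.py <<'E'
def jigfit(f,uv,xy,z):
    """rigid 2D fit: pixel uv <-> jig xy (m) at height z; returns yaw, origin"""
    w=ray(f,uv,z)[:,:2]; xy=np.array(xy,float); a=xy-xy.mean(0); b=w-w.mean(0)
    th=np.arctan2((a[:,0]*b[:,1]-a[:,1]*b[:,0]).sum(),(a*b).sum())
    R=np.array([[np.cos(th),-np.sin(th)],[np.sin(th),np.cos(th)]]); o=w.mean(0)-R@xy.mean(0)
    return th,o,R,np.linalg.norm(xy@R.T+o-w,axis=1)
E
python3 - <<'E'
import numpy as np
from h import *
from scipy.spatial.transform import Rotation as Ro
f=np.load("top0.npz"); uv=np.array([(90,72),(366,90),(342,507),(63,492)])/4.7+[224.6,159.6]
th,o,R,e=jigfit(f,uv,[(.12,.08),(.12,-.08),(-.12,-.08),(-.12,.08)],.012); print(th,o,e)
J=lambda c,z:((ray(f,np.array([c])/4.7+[224.6,159.6],z)[:,:2]-o)@R).round(4)
print("batten back(top)",J((262,340),.046),J((262,357),.016),"nose",J((270,212),.018),"can",J((562,280),.15),"tail corner",J((106,202),.04),J((88,490),.044))
print("goal tool xy for jig (-70,10):",R@[-.07,.01]+o, R@[.014,.01]+o)
m=Ro.from_rotvec([0.457,-3.108,-0.003]).as_matrix(); print(m.round(3), "tool y angle",np.arctan2(m[1,1],m[0,1]),"jig y angle",th+np.pi/2)
E
```

```text
-0.08856062736945396 [ 0.52416771 -0.03391344] [0.00069362 0.00111147 0.00114869 0.00072537]
batten back(top) [[-0.0279 -0.0285]] [[-0.037 -0.029]] nose [[ 0.0455 -0.0286]] can [[ 0.0102 -0.1808]] tail corner [[0.0441 0.0633]] [[-0.1166  0.0628]]
goal tool xy for jig (-70,10): [ 0.45532649 -0.01776148] [ 0.5389973  -0.02519086]
[[-0.958 -0.288 -0.   ]
 [-0.288  0.958  0.002]
 [-0.     0.002 -1.   ]] tool y angle 1.8627838932595373 jig y angle 1.4822356994254426
```

Emit:
carry_out([
  [[40,95,0,0,0,-0.1],[60,140,0,0,0,-0.2],[75,180,0,0,0,-0.3],[90,215,0,0,0,-0.38],[110,250,0,0,0,-0.38],[125,285,0,0,0,-0.38],[140,320,0,0,0,-0.38],[155,355,0,0,0,-0.38],[170,390,0,0,0,-0.38],[185,425,0,0,0,-0.38],[200,460,0,0,0,-0.38],[215,495,0,0,0,-0.38]],
], fingers=0.53)

```text
t: 1.1
eef_pos: [0.3935, -0.186, 0.304]
tool_rot: [0.139, 3.138, 0.0]
ft_force: [1.3, -1.1, 0.3]
finger_gap: 0.765
grasp_force: 0.0
```

Emit:
carry_out([
  [[15,35,0,0,0,0],[30,70,0,0,0,0],[45,105,0,0,0,0],[51,133,-15,0,0,0],[51,133,-50,0,0,0],[51,133,-85,0,0,0],[51,133,-104,0,0,0],[51,133,-104,0,0,0],[51,133,-104,0,0,0]],
])

```text
t: 1.85
eef_pos: [0.4441, -0.0551, 0.1995]
tool_rot: [-0.138, -3.136, 0.002]
ft_force: [1.0, 0.8, 1.2]
finger_gap: 0.764
grasp_force: 0.0
```

Run:
```python
from plant import arm, viewer
import cv2, numpy as np
s=arm.observe(); print(s["t"],s["eef_pos"],s["tool_rot"],s["ft_force"],s["finger_gap"])
i=viewer.camera_info("wrist"); p,d=viewer.get_image("wrist")
cv2.imwrite("pics/w1.png",p[...,::-1]); np.savez("w1.npz",p=p,d=d,**{k:np.array(v) for k,v in i.items()})
```

```text
1.85 [ 0.44413754 -0.05507494  0.19952771] [-1.37842907e-01 -3.13613713e+00  1.84807886e-03] [0.9593422  0.79276106 1.24448627] 0.7644637899011625
```

View pics/w1.png

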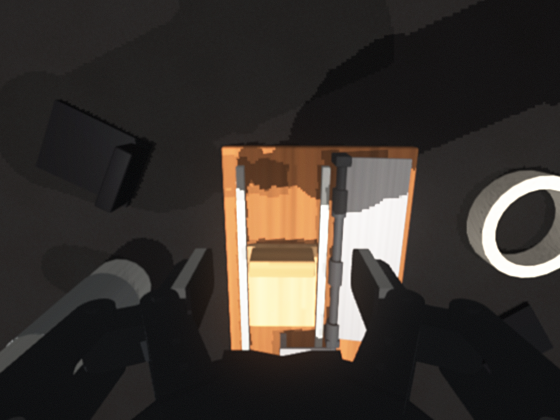

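Wrist view, with +x pointing down: board back corners are at (222,148) and (418,148), the plate front edge is at row 326, the batten is at rows 243–262, and the tail is on the right. I'll check the jig pose with these.

Run:
```python
import numpy as np
from h import *
f=np.load("w1.npz"); th=-.0886; o=np.array([.5242,-.0339]); R=np.array([[np.cos(th),-np.sin(th)],[np.sin(th),np.cos(th)]])
J=lambda c,z:((ray(f,np.array([c]),z)[:,:2]-o)@R).round(4).tolist()
print("corners",J((222,148),.012),J((418,148),.012)); print("tail back",J((345,157),.035),J((412,160),.042))
print("plate front",J((282,326),.018),"batten 243/262",J((282,244),.046),J((282,262),.046),"d",f["d"][[250,258,290],[282]*3])
print("cam",f["world_from_camera"][:3,3], "tcp jig",R.T@(np.array([.4441,-.0551])-o))
print("target tool", R@[-.065,.010]+o-[.4441,-.0551])
# fingertips: depth and position
for q in [(195,262),(200,255),(365,258),(358,252)]:
    z=float(f["d"][q[1],q[0]]); K,D,T=f["mtx"],f["dist"],f["world_from_camera"]
    n=cv2.undistortPoints(np.float64([[q]]),K,D)[0,0]; w=T[:3,:3]@(np.r_[n,1]*z)+T[:3,3]; print(q,w.round(4),(R.T@(w[:2]-o)).round(4))
```

```text
corners [[-0.1194, -0.0778]] [[-0.1198, 0.08]]
tail back [[-0.1157, 0.0171]] [[-0.1146, 0.064]]
plate front [[0.0441, -0.0291]] batten 243/262 [[-0.0508, -0.0293]] [[-0.0357, -0.0292]] d [0.26497367 0.25172547 0.28475857]
cam [ 0.37339744 -0.04982833  0.26948748] tcp jig [-0.07790995 -0.02820442]
target tool [0.0162398  0.03691224]
(195, 262) [ 0.4302 -0.0909  0.1507] [-0.0885 -0.0651]
(200, 255) [ 0.4304 -0.0906  0.1437] [-0.0884 -0.0648]
(365, 258) [ 0.4359 -0.0204  0.1478] [-0.0892  0.0057]
(358, 252) [ 0.4364 -0.0217  0.1407] [-0.0886  0.0044]
```

Emit:
carry_out([
  [[16,37,-20,0,0,0],[16,37,-50,0,0,0],[16,37,-80,0,0,0],[16,37,-80,0,0,0],[16,37,-80,0,0,0]],
])

```text
t: 2.32
eef_pos: [0.4607, -0.0181, 0.1206]
tool_rot: [-0.138, -3.137, 0.001]
ft_force: [0.6, 0.5, 1.4]
finger_gap: 0.764
grasp_force: 0.0
```

Emit:
carry_out([
  [[0,0,-4,0,0,0],[0,0,-8,0,0,0],[0,0,-12,0,0,0],[0,0,-12,0,0,0]],
])

```text
t: 2.65
eef_pos: [0.4606, -0.0181, 0.1083]
tool_rot: [0.139, 3.138, 0.001]
ft_force: [-0.3, -0.4, -0.1]
finger_gap: 0.765
grasp_force: 0.0
```

Emit:
carry_out([
  [[0,0,-2,0,0,0],[0,0,-3,0,0,0],[0,0,-3,0,0,0]],
])

```text
t: 2.9
eef_pos: [0.4606, -0.0179, 0.105]
tool_rot: [0.138, 3.138, 0.0]
ft_force: [-0.1, -0.4, -0.6]
finger_gap: 0.766
grasp_force: 0.2
```

Emit:
carry_out([
  [[0,0,-2,0,0,0],[0,0,-3,0,0,0],[0,0,-3,0,0,0]],
])

```text
t: 3.15
eef_pos: [0.4608, -0.0176, 0.1021]
tool_rot: [0.138, 3.138, 0.001]
ft_force: [-2.0, 2.2, 6.6]
finger_gap: 0.766
grasp_force: 3.1
```

Emit:
carry_out([
  [[0,0,-2,0,0,0],[0,0,-3,0,0,0],[0,0,-3,0,0,0]],
])

```text
t: 3.4
eef_pos: [0.4609, -0.0173, 0.0993]
tool_rot: [0.138, 3.137, 0.001]
ft_force: [-2.8, 4.0, 8.8]
finger_gap: 0.765
grasp_force: 4.5
```

Emit:
carry_out([
  [[0,0,-2,0,0,0],[0,0,-4,0,0,0],[0,0,-5,0,0,0],[0,0,-5,0,0,0],[0,0,-5,0,0,0]],
])

```text
t: 3.82
eef_pos: [0.461, -0.0173, 0.0947]
tool_rot: [0.137, 3.137, 0.001]
ft_force: [-3.9, 4.7, 11.9]
finger_gap: 0.762
grasp_force: 6.6
```

Run:
```python
from plant import arm, viewer
import cv2, numpy as np
s=arm.observe(); print(s["t"],s["eef_pos"],s["ft_force"])
p,d=viewer.get_image("scene"); c=p[150:270,170:340]
cv2.imwrite("pics/s2.png",cv2.resize(c[...,::-1],None,fx=4.6,fy=4.6,interpolation=cv2.INTER_CUBIC))
```

```text
3.8167 [ 0.46102359 -0.01725442  0.09466125] [-3.90739424  4.7483666  11.89574843]
```

View pics/s2.png

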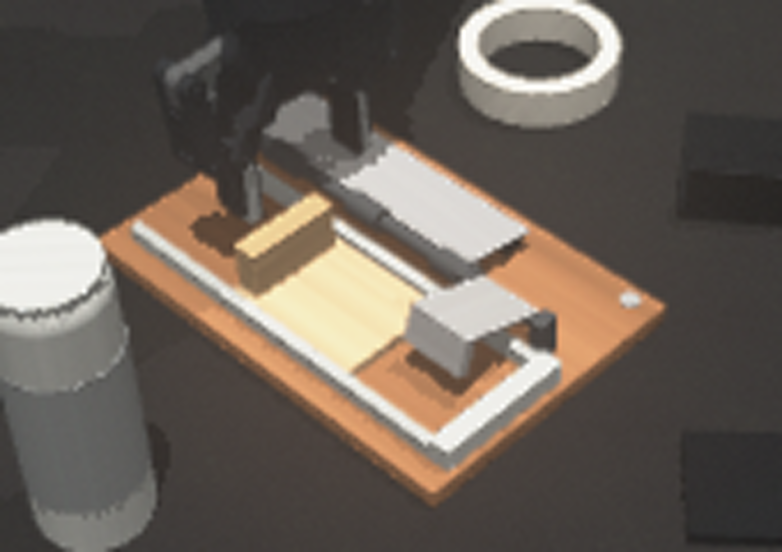

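The clip is open, with the jaw raised at (440,320), and the right finger at (250,195) stands behind the batten. Now I'll push.

Emit:
carry_out([
  [[4,-0.4,0,0,0,0],[8,-0.7,0,0,0,0],[12,-1.1,0,0,0,0],[16,-1.4,0,0,0,0],[20,-1.8,0,0,0,0],[24,-2.1,0,0,0,0],[28,-2.5,0,0,0,0],[32,-2.8,0,0,0,0],[36,-3.2,0,0,0,0],[40,-3.5,0,0,0,0],[44,-3.9,0,0,0,0],[44,-3.9,0,0,0,0]],
])

```text
t: 4.87
eef_pos: [0.5035, -0.022, 0.0942]
tool_rot: [-0.138, -3.136, 0.001]
ft_force: [-6.8, 2.1, 13.6]
finger_gap: 0.765
grasp_force: 6.9
```

Emit:
carry_out([
  [[4,-0.4,0,0,0,0],[8,-0.7,0,0,0,0],[12,-1.1,0,0,0,0],[16,-1.4,0,0,0,0],[20,-1.8,0,0,0,0],[24,-2.1,0,0,0,0],[27,-2.4,0,0,0,0],[29,-2.6,0,0,0,0],[30,-2.7,0,0,0,0],[30,-2.7,0,0,0,0]],
])

```text
t: 5.7
eef_pos: [0.5327, -0.0245, 0.0941]
tool_rot: [-0.138, -3.135, 0.001]
ft_force: [-9.6, 4.7, 13.7]
finger_gap: 0.761
grasp_force: 7.1
```

Run:
```python
from plant import arm, viewer
import cv2, numpy as np
s=arm.observe(); print(s["t"],s["eef_pos"],s["ft_force"])
p,d=viewer.get_image("scene"); c=p[150:270,170:340]
cv2.imwrite("pics/s3.png",cv2.resize(c[...,::-1],None,fx=4.6,fy=4.6,interpolation=cv2.INTER_CUBIC))
```

```text
5.7 [ 0.53267409 -0.02454657  0.09405117] [-9.61148369  4.73112559 13.71325246]
```

View pics/s3.png

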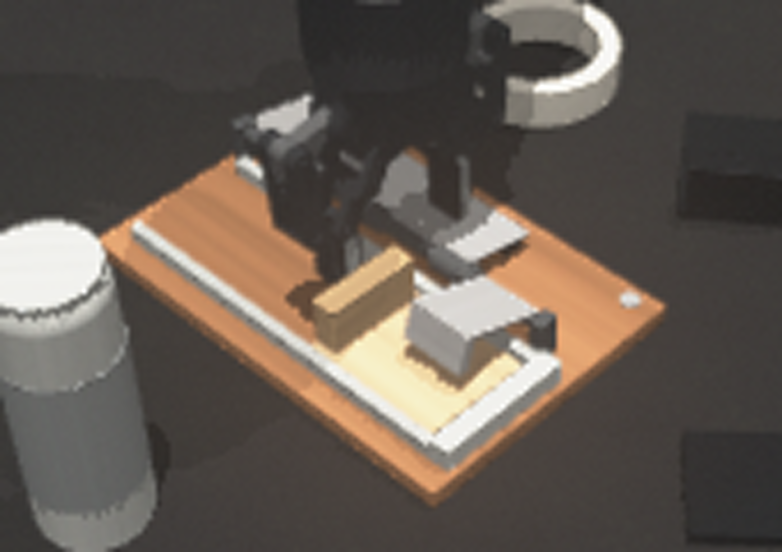

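The plate is under the jaw and close to the stop, with the batten at (365,300). By the numbers about 6 mm remain.

Emit:
carry_out([
  [[1,-0.1,0,0,0,0],[2,-0.2,0,0,0,0],[3,-0.3,0,0,0,0],[4,-0.4,0,0,0,0],[4,-0.4,0,0,0,0]],
])

```text
t: 6.17
eef_pos: [0.5368, -0.0249, 0.0942]
tool_rot: [-0.138, -3.135, 0.001]
ft_force: [-8.9, 3.9, 14.0]
finger_gap: 0.762
grasp_force: 7.2
```

Emit:
carry_out([
  [[1,-0.1,0,0,0,0],[2,-0.2,0,0,0,0],[2,-0.2,0,0,0,0]],
])

```text
t: 6.42
eef_pos: [0.5381, -0.0252, 0.0941]
tool_rot: [-0.139, -3.134, 0.001]
ft_force: [-11.6, 5.0, 15.7]
finger_gap: 0.764
grasp_force: 9.5
```

Emit:
carry_out([
  [[1,-0.1,0,0,0,0],[1,-0.1,0,0,0,0],[1,-0.1,0,0,0,0]],
])

```text
t: 6.67
eef_pos: [0.5382, -0.0253, 0.094]
tool_rot: [-0.139, -3.133, 0.001]
ft_force: [-14.8, 6.0, 17.5]
finger_gap: 0.764
grasp_force: 10.8
```

Emit:
carry_out([
  [[1,-0.1,0,0,0,0],[1,-0.1,0,0,0,0],[1,-0.1,0,0,0,0]],
])

```text
t: 6.92
eef_pos: [0.5383, -0.0254, 0.0938]
tool_rot: [-0.14, -3.131, 0.001]
ft_force: [-17.3, 8.2, 19.2]
finger_gap: 0.769
grasp_force: 12.0
```

It's stalled at the stop: the tool is at jig x ≈ 13.5 mm, which puts the nose at about 104.5 mm. I'll back off the batten with the clip still held, then lift.

Emit:
carry_out([
  [[-3,0.3,0,0,0,0],[-6,0.5,0,0,0,0],[-9,0.8,0,0,0,0],[-12,1.1,0,0,0,0],[-12,1.1,0,0,0,0]],
])

```text
t: 7.33
eef_pos: [0.5342, -0.0234, 0.0964]
tool_rot: [0.136, 3.13, 0.003]
ft_force: [3.8, -0.6, 10.7]
finger_gap: 0.762
grasp_force: 5.6
```

Run:
```python
from plant import arm, viewer
import cv2, numpy as np
s=arm.observe(); print(s["t"],s["eef_pos"],s["ft_force"])
p,d=viewer.get_image("scene"); c=p[150:270,170:340]
cv2.imwrite("pics/s4.png",cv2.resize(c[...,::-1],None,fx=4.6,fy=4.6,interpolation=cv2.INTER_CUBIC))
```

```text
7.3333 [ 0.53423266 -0.02342335  0.09637498] [ 3.77977155 -0.61764434 10.68147417]
```

View pics/s4.png

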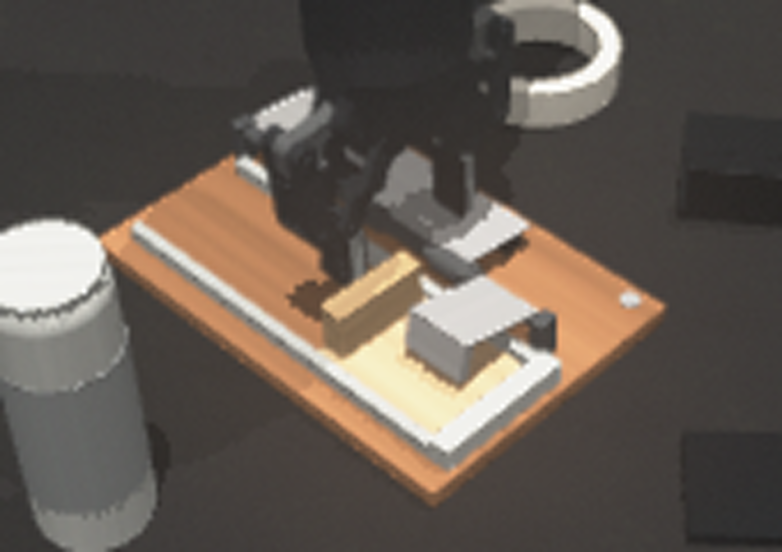

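The pattern stays home, with its batten at (370,305), and the finger is off it. Back off a little more, then rise.

Emit:
carry_out([
  [[-4,0.3,0,0,0,0],[-8,0.7,0,0,0,0],[-8,0.7,4,0,0,0],[-8,0.7,9,0,0,0],[-8,0.7,14,0,0,0],[-8,0.7,30,0,0,0],[-8,0.7,60,0,0,0],[-8,0.7,95,0,0,0],[-8,0.7,130,0,0,0],[-8,0.7,130,0,0,0],[-8,0.7,130,0,0,0]],
])

```text
t: 8.3
eef_pos: [0.5229, -0.0234, 0.2259]
tool_rot: [0.138, 3.135, 0.002]
ft_force: [-1.5, -0.1, -1.7]
finger_gap: 0.765
grasp_force: 0.0
```

Run:
```python
from plant import arm, viewer
import cv2, numpy as np
s=arm.observe(); print(s["t"],s["eef_pos"],s["ft_force"])
p,d=viewer.get_image("scene"); c=p[150:270,170:340]
cv2.imwrite("pics/s5.png",cv2.resize(c[...,::-1],None,fx=4.6,fy=4.6,interpolation=cv2.INTER_CUBIC))
```

```text
8.3 [ 0.52293194 -0.02336242  0.22594112] [-1.54152638 -0.10460471 -1.71683748]
```

View pics/s5.png

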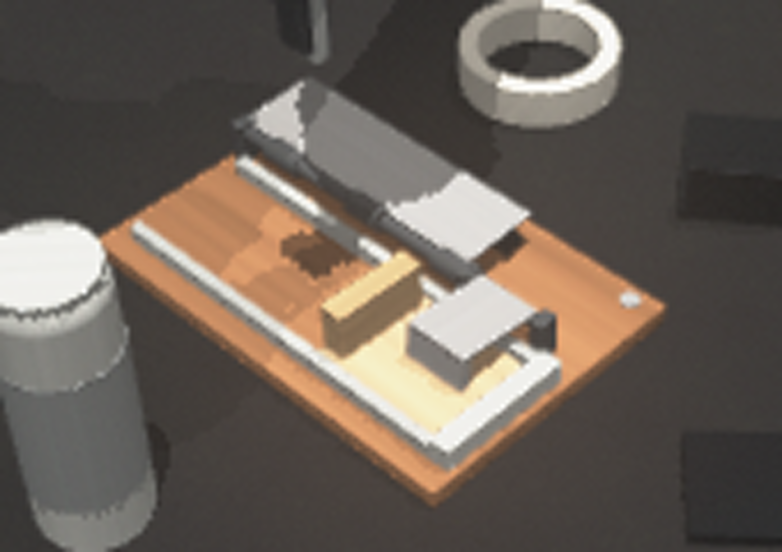

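The jaw is down on the plate at (460,350), the pattern is flat against the stop, and the robot is clear.

```bash
python3 -c "
from plant import arm
print(arm.close_job())"
```

```text
the job is handed in; nothing more can be done
None
```

The job is handed in: the pattern was pushed home against the end stop with the clip held open, the released jaw now rests on it, and the arm is clear; no verdict came back, so this rests on the last camera picture and the force readings.

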